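Zero a nougat slicer's feed plate with a straightedge

ROBOT

A 6-joint arm with a two-finger parallel gripper is mounted at the origin on a cart in front of the work surface, level with it; the furniture and walls round the work are solid. World frame = base frame: x ahead of the robot, y to its left, z up, the work surface at z = 0. Lengths are in m, angles in rad, forces in N, time in s.
With the tool pointing down it reaches from about 0.375 to 0.975 m from the base axis. Payload 3.8 kg.
Tool frame: the origin (TCP) lies midway between the tips of the shut fingers; the grasp point (between the pads) lies 19 mm behind it; z points along the fingers, y is the line along which they close (so a half turn about z gives the same grasp; the last joint's range is limited). The gripper opens to 88 mm and grips with 3 to 60 N. Pads are 18 mm wide; open, the fingers measure 123 mm over their backs; the gripper's body (75 mm by 187 mm) begins 45 mm behind the grasp point.
Start: joints at [-1.234, 0.264, 1.604, -0, 1.274, -0.037], TCP at [0.246, -0.628, 0.239] pointing down, gripper open.
Joint ranges: [-2.63, 2.63], [-0.94, 2.18], [0.31, 2.57], [-1.31, 4.45], [0, 2.66], [-2.55, 2.55]. Speed limits (rad/s): [2.57, 2.57, 3.14, 3.14, 3.14, 3.14].

INTERFACE

Orientations are given as a rotation vector (axis times angle).
In Python, from cell import manip, inverse_kinematics, cams, order gives the robot as it stands. Calls block until the motion is done:
- manip.move_pose(position, orientation): joint-space move of the TCP to a pose.
- manip.move_linear(position, rate=0.15, rot=None): straight line of the TCP; rot=None keeps the orientation; rate is the mean speed in m/s.
- manip.set_joints(angles): joint-space move.
- manip.set_gripper(opening, force=None): finger opening in m; force is the grip in N (None keeps the last); returns when the fingers have stopped.
- manip.dwell(seconds).
- inverse_kinematics(position, orientation): joint angles nearest the present ones, or None.
- manip.state(): the state.
- cams.capture(name): name is "side" or "top"; returns a dict with "image" (480x640x3 uint8, blue, green, red), "z_map" (480x640 float32, m along the optical axis (not along the pixel's ray), 0 where there is no reading), "intrinsics" (3x3 intrinsics, pixels), "k1" (the pictures are not rectified: a ray, as slopes to the right and down, at radius r is drawn at 1 + k1 r^2 times it, then the intrinsics apply), "position" and "orientation" of the camera in the world. Camera axes: x right, y down, z forward; pixel columns grow to the right and rows downward; lengths in m; the calibration is good to about 2 mm. A picture is of the moment at which its call begins.
A pose or a line that the arm cannot do raises manip.IKError and nothing moves.
- order.close_job(): hands the job in; it is judged then, once.
The state is a dict: "clock": time; "joint_pos": joint angles; "joint_velocities": joint speeds; "tau": joint torques, N m; "tool_pos": TCP position; "tcp_rot": TCP orientation; "contact_force": force on the tool from outside, world axes, zero at the start; "moment": the same for the moment, N m; "gripper_width": finger opening in m; "grasp_force": force on a finger pad.
Only numpy, scipy, OpenCV 4.12 (cv2) and the standard library are available. Lean on these libraries where they do the work, as an engineer would, in place of code of your own. Each camera call takes 0.05 s, during which the arm holds its last target. There are 200 camera calls.

TASK

The nougat slicer's feed plate sits below its blade table and has to be zeroed. Lay the straightedge along the slicer, spanning the seam with the longer part on the feed plate, let go, and press it down lightly, first on its feed-plate end, then on its blade-table end, to feel how it rocks; then slide the plate by its handle along its inclined slots until it is level with the table, proving it with the same two light presses in the same order: the straightedge must lie flat and not rock under either. Leave it lying flat across the seam, and do not disturb the other goods.

Things in the scene. Friction and masses are not known exactly. Their poses are not given: they have to be found in the camera images.
- slicer: Grey bench slicer, 126 mm wide (its x), 412 mm long (its y), fixed to the counter. Origin on the counter under the blade table's seam edge; x points to the guide fence at its back (x = 58 to 63 mm, top 73 mm up), y to the blade table, z up. Bed y = -312 to 100 mm; cheeks 44 mm up
- blade_table (a point): Middle of the fixed blade table's flat metal top, 55 mm above the counter: y = 0 to 97 mm of the slicer, 106 mm wide. If the plate is lower, a straightedge over the seam pressed on the table end lies flat on the table; if higher, it then tilts down to the table about the plate's seam edge
- over_plate (a point): Fixed point 55 mm above the counter (the table top's height) over the feed plate: grooved, level, 105 mm wide, 185 long, reaching from 2 to 30 mm off the table's edge to the handle; starts 1.5 to 9 mm lower than the table. A straightedge pressed on the plate end tilts down to a low plate about the table's seam edge, lies flat on a high one
- handle (a point): Middle of the upright black handle of the feed plate's carriage, 55 mm above the counter at first. Handle 36 mm wide (slicer's x), 14 thick (y), top 15 mm above this point, 27 mm tall. It slides on inclined slots: 3 mm along the slicer's y (to the table) lifts handle and plate 1 mm. Travel about 30 mm. Stiff (about 12 N), stays put, holds 30 N. Its place does not tell the level
- straightedge: Straightedge: metal bar 260 mm long (its x), 24 wide (y), 10 thick (z), 0.15 to 0.3 kg, lying on the counter at the right. Origin at the middle of its underside. On the slicer its middle belongs 8 to 90 mm (lay it at 55) to the feed-plate side of the table's seam edge, within 40 mm of the slicer's middle line, parallel to it within 0.15 rad, either way round. The moving plate may drag it 25 mm
- nougat_bar: wrapped nougat bar 28x100x20 mm, at the left; leave alone
- ribbon_spool: green ribbon spool 63x71x22 mm, in front of the slicer; leave alone
- tape: roll of brown tape 93x91x48 mm, at the right; leave alone

How it is judged:
On the way, in this order (a step that is already met when the one before it is completed fails the run):
1. the straightedge lies across the seam on the slicer, let go (x of straightedge in the frame of slicer between -0.04 and 0.04 m and y of straightedge in the frame of slicer between -0.09 and -0.008 m and angle between the x axis of straightedge and the y axis of slicer, either way round below 0.15 rad and z of straightedge in the frame of slicer between 0.045 and 0.06 m and contact force between the fingers and straightedge below 0.1 N and contact force between straightedge and slicer above 0.5 N), for 0.2 s.
2. its feed-plate end is pressed (over 3 N), and it is felt to tilt down into the step (x of straightedge in the frame of slicer between -0.04 and 0.04 m and y of straightedge in the frame of slicer between -0.09 and -0.008 m and angle between the x axis of straightedge and the y axis of slicer, either way round below 0.15 rad and contact force between the fingers and straightedge above 3 N and contact force between straightedge and slicer above 5 N and y of the grasp point in the frame of slicer below -0.1 m and angle between straightedge's own z axis and vertical above 0.0075 rad), for 0.15 s.
3. its blade-table end is pressed (over 3 N), and it rocks over onto the table (x of straightedge in the frame of slicer between -0.04 and 0.04 m and y of straightedge in the frame of slicer between -0.09 and -0.008 m and angle between the x axis of straightedge and the y axis of slicer, either way round below 0.15 rad and contact force between the fingers and straightedge above 3 N and contact force between straightedge and slicer above 5 N and y of the grasp point in the frame of slicer above 0.025 m and angle between straightedge's own z axis and vertical below 0.0065 rad), for 0.15 s.
4. after the plate is set: the feed-plate end is pressed and the straightedge stays flat (within 0.37 degrees) (x of straightedge in the frame of slicer between -0.04 and 0.04 m and y of straightedge in the frame of slicer between -0.09 and -0.008 m and angle between the x axis of straightedge and the y axis of slicer, either way round below 0.15 rad and contact force between the fingers and straightedge above 3 N and contact force between straightedge and slicer above 5 N and y of the grasp point in the frame of slicer below -0.1 m and angle between straightedge's own z axis and vertical below 0.0065 rad), for 0.15 s.
5. the blade-table end is pressed and the straightedge stays flat (within 0.37 degrees) (all of step 3 and z of straightedge in the frame of slicer between 0.0538 and 0.0562 m), for 0.15 s.
At the end, for the whole second after the job is handed in: The straightedge lies released and at rest across the seam, its middle 8 to 90 mm on the feed-plate side and within 40 mm of the middle line, parallel to the slicer within 0.15 rad, level within 0.37 degrees, its underside within 0.8 mm of the blade table's height: plate and table are level (x of straightedge in the frame of slicer between -0.04 and 0.04 m and y of straightedge in the frame of slicer between -0.09 and -0.008 m and angle between the x axis of straightedge and the y axis of slicer, either way round below 0.15 rad and angle between straightedge's own z axis and vertical below 0.0065 rad and z of straightedge in the frame of slicer between 0.0542 and 0.0558 m and contact force between the fingers and straightedge below 0.1 N and linear speed of straightedge below 0.01 m/s); the robot touches nothing.
It fails at once if an end of the straightedge is pressed onto the slicer with more than 30 N (contact force between straightedge and slicer above 30 N and contact force between the fingers and straightedge above 3 N and (y of the grasp point in the frame of slicer below -0.1 m or y of the grasp point in the frame of slicer above 0.025 m)).
It fails at once if the straightedge is dropped or slammed onto the slicer (more than 80 N) (contact force between straightedge and slicer above 80 N).
It fails at once if another thing on the counter is moved more than 15 mm (distance of any of nougat_bar, ribbon_spool, tape from where it was at the start of the episode above 0.015 m).
It also fails if it takes over 72 s, if anything falls off the work surface, if the arm or the gripper's body presses on something with over 40 N, if the wrist force passes 120 N, or if a joint passes its speed limit or range.

## Working session

There is one attempt and no reset: what is moved stays moved. The work goes in short steps, each a Python script; the robot and the scene stay as the last script left them, time stands still between calls to the robot, and variables do not carry over. Pictures are saved under pics/ and viewed, at most 10 in all, crops included, and the job is handed in when it is done.

```bash
ls; mkdir -p pics
cat > h.py <<'E'
import numpy as np, cv2
from cell import manip, inverse_kinematics, cams, order
from scipy.spatial.transform import Rotation as R
def cloud(c):
    K=np.array(c["intrinsics"]);k1=c["k1"];h,w=c["z_map"].shape
    u,v=np.meshgrid(np.arange(w),np.arange(h))
    p=cv2.undistortPoints(np.stack([u,v],-1).reshape(-1,1,2).astype(float),K,np.array([k1,0,0,0.])).reshape(h,w,2)
    d=np.concatenate([p,np.ones((h,w,1))],-1)
    o=np.array(c["orientation"]); M=R.from_rotvec(o).as_matrix() if o.size==3 else o
    return (d*c["z_map"][...,None])@M.T+np.array(c["position"]), d@M.T
E
python3 - <<'E'
from h import *
for n in("top","side"):
    c=cams.capture(n); cv2.imwrite(f"pics/{n}0.png",c["image"]); np.save(f"{n}0.npy",c,allow_pickle=True)
    print(n,c["position"],c["orientation"],c["intrinsics"],c["k1"])
print(manip.state())
E
```

```text
pics
top [ 0.43820252 -0.02104591  1.11512507] [-2.21633408  2.16513499 -0.06743288] [[451.02224714   0.         329.19195277]
 [  0.         451.02224714 238.0831173 ]
 [  0.           0.           1.        ]] 0.03962781776947575
side [ 1.05174243 -0.43618878  0.92493694] [-2.24371781 -1.14571219  0.37772667] [[444.71707965   0.         314.0620013 ]
 [  0.         444.71707965 232.63218989]
 [  0.           0.           1.        ]] -0.030119657734985785
{'clock': 0.1, 'joint_pos': array([-1.23385590e+00,  2.64704349e-01,  1.60517258e+00,  2.44590782e-05,
        1.27370003e+00, -3.69292297e-02]), 'joint_velocities': array([ 0.00201506, -0.00026062, -0.00202762, -0.00018402,  0.0010611 ,
       -0.0008163 ]), 'tau': array([-6.29556562e-04, -5.03618896e+01, -3.58071363e+01,  7.30205420e-02,
        2.33627512e-02, -6.64533627e-05]), 'tool_pos': array([ 0.24630903, -0.62779964,  0.23752965]), 'tcp_rot': array([-3.08493221e+00, -5.83482348e-01,  4.29225182e-04]), 'contact_force': array([ 0.06693023,  0.64541766, -1.50233462]), 'moment': array([-0.00108012, -0.01748125, -0.02589066]), 'grasp_force': 0.0, 'gripper_width': 0.08813644199765691}
```

View pics/top0.png

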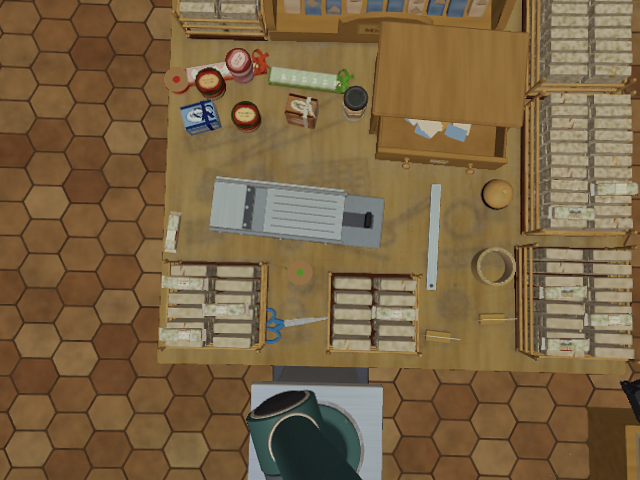

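View pics/side0.png

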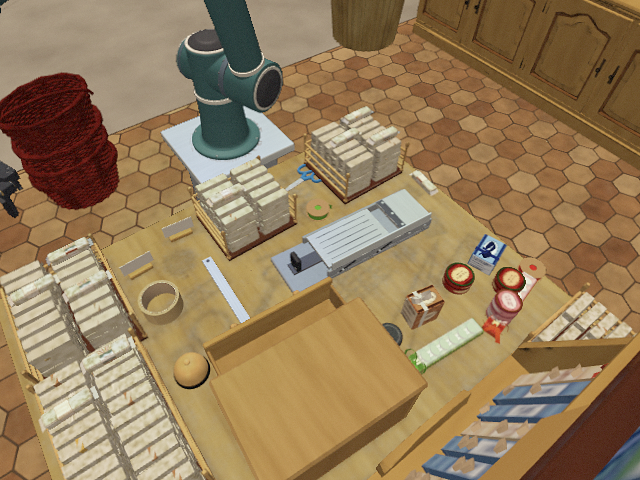

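The top view shows the slicer from (211,178) to (383,246), with the blade table on the left and the handle at (368,220). The straightedge runs from (435,184) to (431,289), the tape is at (494,265), the spool at (300,272) and the nougat bar at (172,232). The side view shows the tall open cabinet behind the slicer and the crates in front of it.

```bash
cat > m.py <<'E'
from h import *
from scipy import ndimage as nd
def rayz(c,uv,z):
    P,D=cloud(c); d=np.array([D[int(round(v)),int(round(u))] for u,v in uv]); p=np.array(c["position"])
    return p+d*((z-p[2])/d[:,2])[:,None]
def rect(c,mask,box,z,minarea=50):
    m=np.zeros(mask.shape,np.uint8);x0,y0,x1,y1=box;m[y0:y1,x0:x1]=mask[y0:y1,x0:x1]
    l,n=nd.label(m);s=nd.sum(m,l,range(1,n+1));m=(l==1+np.argmax(s))
    v,u=np.nonzero(m);_,D=cloud(c);p=np.array(c["position"]);d=D[v,u]
    W=p+d*((z-p[2])/d[:,2])[:,None]
    r=cv2.minAreaRect((W[:,:2]*1000).astype(np.float32));return r,W,(u.min(),v.min(),u.max(),v.max())
E
python3 - <<'E'
from m import *
c=np.load("top0.npy",allow_pickle=True).item();P,D=cloud(c)
hsv=cv2.cvtColor(c["image"],cv2.COLOR_BGR2HSV)
g=(hsv[...,1]<50)&(hsv[...,2]>100)
r,W,b=rect(c,g,(415,170,450,305),.010);print("edge",r,b)
g2=(hsv[...,1]<60)
r,W,b=rect(c,g2,(200,165,395,255),.045);print("slicer",r,b)
dk=(hsv[...,2]<60)
r,W,b=rect(c,dk,(340,200,390,240),.07);print("handle",r,b)
Z=P[...,2]
print("counter z",np.median(Z[255:262,400:415]),"edge z",np.median(Z[200:280,432:434]))
for n,(u,v) in dict(table=(230,205),plate=(300,212),plate2=(275,212),hand=(368,220),fence=(300,185),crate1=(375,280),crate2=(215,275),cab=(450,70),drawer=(440,150)).items(): print(n,P[v-1:v+2,u-1:u+2].reshape(-1,3).mean(0).round(4))
ys=P[212,205:385];print(np.c_[ys[::4,1],ys[::4,2]].round(3).tolist())
cv2.imwrite("pics/crop.png",cv2.resize(c["image"][165:300,195:450],None,fx=3,fy=3,interpolation=cv2.INTER_CUBIC))
E
```

```text
edge ((516.2889404296875, -275.2102966308594), (24.99976921081543, 259.4482116699219), 87.79125213623047) (np.int64(426), np.int64(184), np.int64(440), np.int64(289))
slicer ((562.8511962890625, 57.59820556640625), (408.16326904296875, 135.2564239501953), 85.18939208984375) (np.int64(209), np.int64(176), np.int64(384), np.int64(248))
handle ((547.2385864257812, -109.16417694091797), (35.11039733886719, 16.283472061157227), 1.034909725189209) (np.int64(364), np.int64(212), np.int64(371), np.int64(227))
counter z -0.0030685878031362357 edge z 0.008831213659400206
table [0.5756 0.215  0.0538]
plate [0.5638 0.0499 0.0469]
plate2 [0.5623 0.1092 0.0473]
hand [ 0.5461 -0.1104  0.0695]
fence [0.6092 0.044  0.1543]
crate1 [ 0.4067 -0.1318  0.0428]
crate2 [0.4094 0.2508 0.0261]
cab [ 0.8548 -0.2667  0.1828]
drawer [ 0.7052 -0.267   0.1052]
[[0.289, -0.003], [0.278, 0.0], [0.254, 0.054], [0.246, 0.051], [0.235, 0.056], [0.226, 0.055], [0.217, 0.054], [0.207, 0.056], [0.198, 0.055], [0.189, 0.053], [0.179, 0.055], [0.17, 0.054], [0.161, 0.049], [0.157, 0.019], [0.147, 0.02], [0.137, 0.017], [0.123, 0.05], [0.114, 0.048], [0.105, 0.046], [0.095, 0.047], [0.086, 0.045], [0.076, 0.048], [0.066, 0.05], [0.057, 0.047], [0.047, 0.048], [0.038, 0.048], [0.028, 0.05], [0.019, 0.046], [0.009, 0.044], [-0.0, 0.048], [-0.01, 0.046], [-0.019, 0.045], [-0.029, 0.042], [-0.038, 0.049], [-0.048, 0.047], [-0.058, 0.029], [-0.068, 0.016], [-0.078, 0.022], [-0.087, 0.02], [-0.097, 0.024], [-0.107, 0.022], [-0.112, 0.068], [-0.127, 0.019], [-0.136, 0.02], [-0.146, 0.017]]
```

View pics/crop.png

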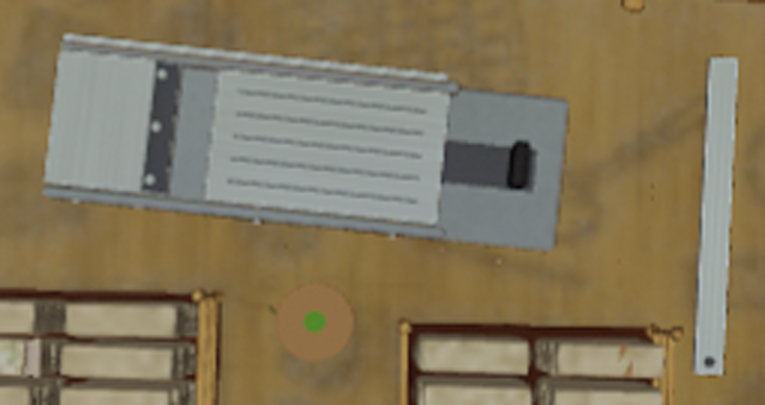

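The crop shows the table from (45,190) to (182,66), including the dark blade strip whose seam edge runs from (182,66) to (165,192). The plate's corners are (220,70), (450,92), (205,198) and (440,222). The handle is at (519,165).

Run:
```python
from m import *
c=np.load("top0.npy",allow_pickle=True).item();P,D=cloud(c)
f=lambda pts,z:rayz(c,[(195+x/3,165+y/3) for x,y in pts],z)[:,:2]
t=f([(62,48),(45,190),(182,66),(165,192)],.053);p=f([(220,70),(450,92),(205,198),(440,222)],.045)
print(t.round(4),p.round(4))
for a,b in((p[1],p[0]),(p[3],p[2])): d=b-a;print("yaw",np.degrees(np.arctan2(d[1],d[0]))-90)
for a,b in((p[2],p[0]),(p[3],p[1]),(t[1],t[0]),(t[3],t[2])): d=b-a;print("yawx",np.degrees(np.arctan2(d[1],d[0])))
Z=P[...,2];pl=cv2.fillConvexPoly(np.zeros(Z.shape,np.uint8),np.array([(195+x/3,165+y/3) for x,y in[(228,80),(440,100),(432,212),(215,190)]]).astype(np.int32),1)>0
ta=cv2.fillConvexPoly(np.zeros(Z.shape,np.uint8),np.array([(195+x/3,165+y/3) for x,y in[(72,60),(150,70),(138,180),(55,180)]]).astype(np.int32),1)>0
print("z plate/table",np.median(Z[pl]),np.median(Z[ta]), Z[pl].std())
hsv=cv2.cvtColor(c["image"],cv2.COLOR_BGR2HSV)
# slicer height-masked pts: bed end + long edges by colour rect at bed
r,W,b=rect(c,(hsv[...,1]<50)&(hsv[...,2]>100),(415,170,450,305),.010);q=W[:,:2];q0=q-q.mean(0);e=np.linalg.svd(q0,full_matrices=False)[2][0];print("edge mean",q.mean(0),"dir",e)
c2=np.load("side0.npy",allow_pickle=True).item();P2,_=cloud(c2)
h2=cv2.cvtColor(c2["image"],cv2.COLOR_BGR2HSV)
r,W,b=rect(c2,(h2[...,1]<60)&(h2[...,2]>100),(195,250,255,330),.010);print("edge side",r,b)
# heights
for n,b in dict(crateR=(330,272,422,355),crateL=(158,258,270,352),drawer=(375,110,510,170)).items():
    x0,y0,x1,y1=b;print(n,np.percentile(Z[y0:y1,x0:x1],[50,98]).round(3))
print("crate z side",[P2[y,x].round(3).tolist() for x,y in((240,190),(235,250),(190,195),(355,140))])
for yaw in(-2.2,87.8,85,-95,175): 
    M=(R.from_euler('z',yaw,degrees=True)*R.from_rotvec([np.pi,0,0])).as_rotvec()
    print(yaw,inverse_kinematics([.516,-.275,.1],M),inverse_kinematics([.57,.1,.1],M))
```

```text
[[0.6321 0.2502]
 [0.5201 0.2601]
 [0.6201 0.1553]
 [0.52   0.1662]] [[ 0.6198  0.1279]
 [ 0.605  -0.0565]
 [ 0.5165  0.1366]
 [ 0.5019 -0.0515]]
yaw -4.6013709836120995
yaw -4.4515735623580355
yawx -4.803143137729543
yawx -2.739937493425821
yawx -5.05734366183559
yawx -6.201343025891365
z plate/table 0.0469439474313702 0.05402495313252165 0.04528022362306542
edge mean [ 0.51602242 -0.27557115] dir [-0.99917105  0.04070886]
edge side ((492.62799072265625, -276.680908203125), (25.309036254882812, 204.58392333984375), 87.8486099243164) (np.int64(202), np.int64(256), np.int64(249), np.int64(322))
crateR [0.12  0.144]
crateL [0.12  0.145]
drawer [0.112 0.185]
crate z side [[0.355, -0.136, 0.141], [0.415, -0.203, 0.016], [0.247, -0.227, 0.086], [0.358, 0.223, 0.123]]
-2.2 [-0.53225391  0.21899113  1.9314579   0.          0.99114363  1.07693966] [0.13063084 0.20849154 1.94437045 0.         0.98873066 1.73982441]
87.8 [-0.53225391  0.21899113  1.9314579   0.          0.99114363 -0.49385667] [0.13063084 0.20849154 1.94437045 0.         0.98873066 0.16902808]
85 [-0.53225391  0.21899113  1.9314579   0.          0.99114363 -0.44498745] [ 1.30630841e-01  2.08491537e-01  1.94437045e+00 -4.44089210e-16
  9.88730664e-01  2.17897304e-01]
-95 None None
175 [-5.32253909e-01  2.18991127e-01  1.93145790e+00 -4.44089210e-16
  9.91143628e-01 -2.01578377e+00] [ 0.13063084  0.20849154  1.94437045  0.          0.98873066 -1.35289902]
```

```bash
cat >> h.py <<'E'
YAW=np.radians(-4.6); S=np.array([.570,.161,0]); RS=R.from_euler('z',YAW)
def w(x,y,z): return S+RS.apply([x,y,z])
def tool(yaw_deg,tilt=None):
    r=R.from_euler('z',yaw_deg,degrees=True)*R.from_rotvec([np.pi,0,0])
    if tilt: r=RS*R.from_euler('x',tilt)*RS.inv()*r
    return r.as_rotvec()
def st(*l):
    s=manip.state();print(*l,"t%.2f"%s["clock"],s["tool_pos"].round(4),"F",s["contact_force"].round(2),"w%.4f g%.1f"%(s["gripper_width"],s["grasp_force"]));return s
E
python3 - <<'E'
from h import *
c=[.516,-.276]
manip.move_pose([*c,.12],tool(-2.33)); st()
manip.set_gripper(.06)
manip.move_linear([*c,.003],.1); st("down")
manip.set_gripper(.0,30); st("grip")
manip.move_linear([*c,.26],.2); st("up")
p=w(0,-.055,.2);manip.move_pose(p,tool(85.4,.036)); st("over")
c=cams.capture("side"); cv2.imwrite("pics/s1.png",c["image"][150:400,180:480].repeat(2,0).repeat(2,1))
E
```

```text
t1.78 [ 0.5161 -0.2769  0.1205] F [ 0.56 -1.14  0.55] w0.0881 g0.0
down t3.68 [ 0.5167 -0.2764  0.0038] F [0.42 0.88 0.03] w0.0598 g0.0
grip t4.33 [ 0.5161 -0.2762  0.0032] F [ 0.39 -1.    1.44] w0.0233 g30.0
up t5.76 [ 0.5151 -0.2755  0.2582] F [-0.25  0.06 -3.39] w0.0236 g30.0
over t7.21 [0.5659 0.1054 0.2001] F [-0.33 -0.38 -3.27] w0.0235 g30.0
```

View pics/s1.png

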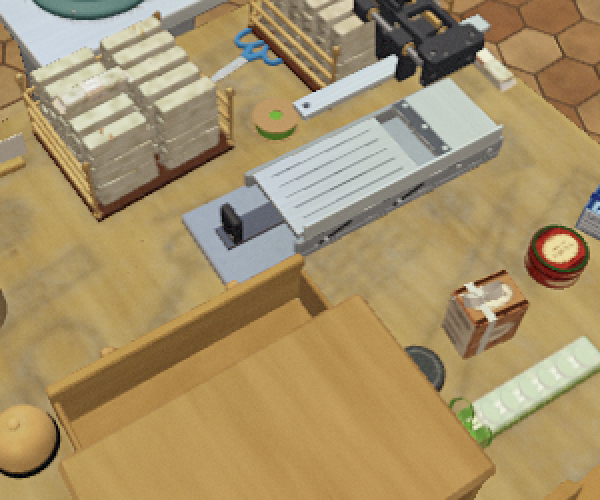

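The bar is held level above the slicer at about (350,90) in the picture, with the feed end at (305,105). Next I lower it until it makes contact.

Run:
```python
from h import *
rot=tool(85.4,.036)
manip.move_linear(w(0,-.055,.064),.12); manip.dwell(.2)
F0=np.mean([ (manip.dwell(.03),manip.state()["contact_force"][2])[1] for _ in range(6)]);st("base",F0)
z=.064
while z>.052:
    z-=.0007;manip.move_linear(w(0,-.055,z),.03)
    f=np.mean([(manip.dwell(.02),manip.state()["contact_force"][2])[1] for _ in range(3)])-F0
    if f>2.5: break
st("contact",z,f)
manip.set_gripper(.05); manip.dwell(.3); st("open")
manip.move_linear(w(0,-.055,.13),.15); manip.set_gripper(0,20);manip.dwell(.1); st("up")
c=cams.capture("side"); cv2.imwrite("pics/s2.png",c["image"][150:350,250:480].repeat(3,0).repeat(3,1)[:600])
```

```text
base -3.099172059697022 t8.94 [0.5657 0.1062 0.0643] F [-0.48  0.23 -3.14] w0.0237 g30.0
contact 0.0556 3.5443805064808545 t12.54 [0.5658 0.1062 0.056 ] F [-1.14 -0.91  0.87] w0.0238 g30.0
open t13.41 [0.5656 0.1062 0.0556] F [ 0.2   0.05 -0.26] w0.0503 g0.0
up t14.98 [0.5656 0.1062 0.13  ] F [-0.08  0.01 -0.02] w0.0006 g0.0
```

View pics/s2.png

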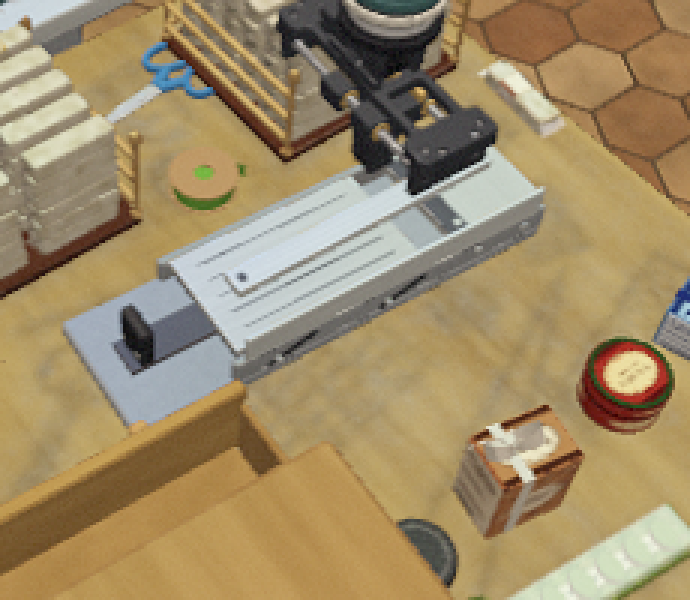

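The bar lies across the seam with its feed end at (240,275) in the crop. Now the two light presses.

```bash
cat >> h.py <<'E'
def press(y,z0,zmin,x=0,target=8.):
    """lower closed tips on the bar at slicer y; returns tip z under load, then lifts"""
    manip.move_linear(w(x,y,.10),.2,tool(85.4)); manip.move_linear(w(x,y,z0),.08); manip.dwell(.15)
    rd=lambda n=3:np.mean([(manip.dwell(.015),manip.state()["contact_force"][2])[1] for _ in range(n)])
    F0=rd(6);z=z0;f=0
    while z>zmin:
        z-=.0008 if f<1.5 else .0004;manip.move_linear(w(x,y,z),.03);f=rd()-F0
        if f>target: break
    q=[]
    for _ in range(10): manip.dwell(.035); s=manip.state(); q.append([s["tool_pos"][2],s["contact_force"][2]-F0])
    q=np.array(q);st("press",y,"z,f mean",q.mean(0).round(5),"f",q[:,1].min().round(2),q[:,1].max().round(2),"cmd",round(z,4))
    manip.move_linear(w(x,y,z0+.01),.06);return q.mean(0)
E
python3 - <<'E'
from h import *
a=press(-.15,.066,.050)
b=press(.055,.073,.056)
print("step",(b[0]-a[0])*185/150)
E
```

```text
press -0.15 z,f mean [0.05966 8.79214] f 8.28 9.38 cmd 0.0584 t19.84 [0.5582 0.0114 0.0597] F [-4.4   0.4   8.92] w0.0002 g4.5
press 0.055 z,f mean [0.06542 9.38846] f 8.43 10.12 cmd 0.0642 t26.73 [0.5746 0.216  0.0654] F [-2.53  1.52  9.46] w0.0007 g4.8
step 0.007107133538916804
```

```bash
cat > plate.py <<'E'
from h import *
def shift(y0,zh,dh,x=-.001):
    """grip handle at slicer y0, shift plate so it rises dh"""
    r=tool(-4.6)
    manip.move_linear(w(x,-.2,.13),.25) 
    manip.move_pose(w(x,y0,.13),r); manip.set_gripper(.046)
    manip.move_linear(w(x,y0,zh),.12); manip.set_gripper(0,45); manip.dwell(.1)
    inv=lambda s:RS.inv().apply(s["tool_pos"]-S)
    p0=inv(st("grip")); goal=p0+[0,3*dh,dh]; cmd=goal.copy()
    for i in range(4):
        manip.move_linear(w(*cmd),.03); manip.dwell(.2); e=goal-inv(manip.state())
        if abs(e[1])<.0004: break
        cmd=cmd+e
    p1=inv(st("moved")); print("d",(p1-p0).round(5))
    manip.set_gripper(.046); manip.dwell(.15); manip.move_linear(w(*(goal+[0,0,.06])),.2); manip.set_gripper(0,20); st("clear")
    return goal
E
python3 - <<'E'
from plate import *
print(shift(-.271,.052,.0071))
c=cams.capture("side"); cv2.imwrite("pics/s3.png",c["image"][150:350,250:480].repeat(3,0).repeat(3,1)[:600])
E
```

```text
grip t31.97 [ 0.5474 -0.1112  0.0526] F [-0.7  -7.38  1.24] w0.0136 g45.0
moved t33.46 [ 0.5492 -0.0901  0.0597] F [ 1.19 -9.76 -5.87] w0.0135 g45.0
d [2.000e-05 2.118e-02 7.110e-03]
clear t35.47 [ 0.5492 -0.09    0.1197] F [ 0.31 -0.58  0.93] w0.0004 g0.0
[-0.00065026 -0.25181655  0.05966363]
```

View pics/s3.png

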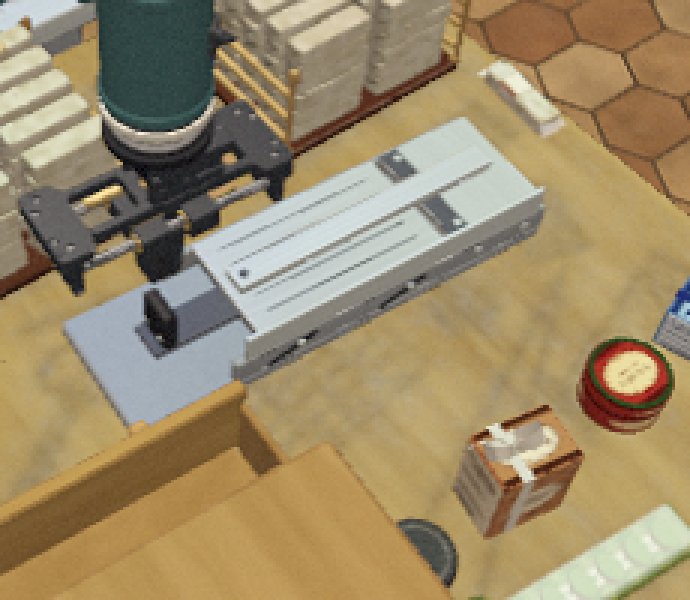

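The handle and plate have moved toward the table, and the bar still spans the seam with its feed end at (243,273). Now I prove it with the two presses.

Run:
```python
from h import *
manip.move_pose(w(0,-.15,.12),tool(85.4))
a=press(-.15,.072,.054)
b=press(.055,.072,.056)
print("step",(b[0]-a[0])*185/150); manip.move_linear(w(0,.055,.2),.2); st()
```

```text
press -0.15 z,f mean [ 0.06533 10.08967] f 9.32 10.89 cmd 0.064 t41.41 [0.5581 0.0115 0.0653] F [-4.32 -0.44  9.66] w-0.0001 g5.1
press 0.055 z,f mean [0.06542 9.45593] f 8.7 9.92 cmd 0.064 t47.42 [0.5746 0.2159 0.0654] F [-4.01 -1.42  8.69] w0.0005 g4.9
step 0.00011054751469460194
t48.61 [0.5736 0.2155 0.1987] F [ 0.12  1.19 -0.25] w0.0006 g0.0
```

Run:
```python
from h import *
manip.dwell(.3); print(order.close_job())
```

```text
the job is handed in; nothing more can be done
None
```

The feed plate is level with the blade table to about 0.1 mm. Both proving presses (about 10 N) found the straightedge flat, it was left lying across the seam, and the job was handed in at about 49 s of the 72 s limit; no verdict was shown.

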